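# Set a sample tube to the flip stop of a label gauge

### The job

Set the orange-capped tube in the label gauge: flip the yellow stop all the way down across the groove, then slide the tube along the groove, without lifting it out, until its round bottom end is up against the yellow stop. Then flip the yellow stop back up so that it stands upright by itself, and leave the tube lying in the groove where the stop set it.

Things in the scene. Friction and masses are not known exactly. Their poses are not given: they have to be found in the camera images.
- gauge: Fixed grey plate 120x340x10 mm with an aluminium block (30 mm wide, top at z 35) that has a V groove, 14 wide, 7 deep, along its top. Origin: table level, under mid-groove. y along the groove (left), x across it, away from the robot. On the plate behind it (x +70) stand a yellow and a blue flip stop, 100 mm or more apart, either one left; both start raised, clear of the groove. Blue is not needed.
- tube: Loose tube, orange cap, 104 mm long, 13 g or more, lying in the groove, cap towards gauge -y. Origin: centre of the bottom end, z 39; own z axis runs to the cap. Glass 15.6 mm wide, cap 19.4 wide, 22 long, cap axis at z 42. Starts 20 to 210 mm short of the yellow stop; slides to gauge +y. Can be pushed on the cap's end by closed fingers, tips just above the block (z 37 to 40).
- yellow_stop (a joint): Yellow stop's hinge, rad. 0: down, level across the groove (limit); 1.57: upright; 1.9: limit, leaning away from the robot. Starts at 1.55 to 1.85. Axis along gauge y at gauge x +70, z 50 mm. Stiff: stays where left, 1 to 2 N at the knob moves it. Arm and yellow stop plate are 12 mm wide along y, centred on the knob, so the tube meets the face 6 mm to -y of the knob's centre.
- yellow_stop_knob (a point): Centre of the yellow knob at the free end of the stop's arm: a cylinder 20 mm in diameter, 26 long, its axis along gauge y, 105 mm from the hinge axis. Down: at gauge x -35, z 50 mm, in front of the block. Site y is gauge y at any angle. Can be pinched from above by its two flat ends and led along the arc, hand upright, the knob turning between the fingers.

How it is judged:
By the outcome, as a careful person would: the job done as asked, in the order asked, and still so for the second after the job is handed in, with the robot touching nothing.
It also fails if it takes over 59 s, if anything falls off the work surface, if the arm or the gripper's body presses on something with over 40 N, if the wrist force passes 120 N, or if a joint passes its speed limit or range.

### The arm

A 6-joint arm with a two-finger parallel gripper is mounted at the origin on a cart in front of the work surface, level with it; the furniture and walls round the work are solid. World frame = base frame: x ahead of the robot, y to its left, z up, the work surface at z = 0. Lengths are in m, angles in rad, forces in N, time in s.
With the tool pointing down it reaches from about 0.325 to 0.9 m from the base axis. Payload 3.5 kg.
Tool frame: the origin (TCP) lies at the very end of the fingers, on their centre line; the grasp point (between the pads) lies 19 mm behind it; z points along the fingers, y is the line along which they close (so a half turn about z gives the same grasp; the last joint's range is limited). The gripper opens to 85 mm and grips with 20 to 120 N. Pads are 22 mm wide; open, the fingers measure 114 mm over their backs; the gripper's body (76 mm by 85 mm) begins 54 mm behind the grasp point. The pads swing forward as they close: fully open they stand 13 mm farther back than shut.
Start: joints at [1.151, 0.276, -0.026, 1.268, 0, 1.467], TCP at [0.195, 0.594, 0.231] pointing down, gripper open.
Joint ranges: [-3.12, 3.12], [-0.85, 1.88], [-1.08, 1.24], [-1.95, 2.15], [-1.57, 1.53], [-3.14, 3.14]. Speed limits (rad/s): [2.57, 2.57, 3.14, 3.14, 3.14, 3.14].

### API

Orientations are given as a unit quaternion [w, x, y, z].
In Python, from rig import env gives the robot as it stands. The module is installed in compiled form; this text tells all that it offers.
- The arm moves only by the tool servo_tool, never from a script. Its argument "increments" is a list of rows, each an object with "linear": the shift along the world's x, y, z in mm, a list of three; "turn": the turn about the world's z in degrees. A call has 1 to 5 rows; each row is the pose to reach, as a shift and turn from the pose commanded when the call began; what a row does not reach only later rows make up. A row lasts 1/8 s, in which the tool goes at most 62.5 mm and 10.7 degrees, less where a joint would pass 70% of its speed; a pose out of reach is approached as far as the arm can. A call with a gripper value outside its range is refused whole. "grip" is the opening in per cent of the stroke, from 0 (shut) to 100 (fully open), set as the call begins (left out, the last holds). The fingers move at their own pace and stop on an object; "squeeze" is the grip in N (left out, the last holds). Time passes only in rows, so rows that repeat a pose let the fingers close. It gives the time, the measured TCP pose, the force, the opening and the grip force at its end, in the units of the state.
- env.observe(): the state, without advancing time (a new reading comes with each control period).
- env.grab_frame(name): name is "side" or "top" or "wrist"; returns a dict with "pixels" (384x512x3 uint8, red, green, blue), "z_map" (384x512 float32, m along the optical axis (not along the pixel's ray), 0 where there is no reading), "mtx" (3x3 intrinsics, pixels), "k1" (the pictures are not rectified: a ray, as slopes to the right and down, at radius r is drawn at 1 + k1 r^2 times it, then the intrinsics apply), "R" (3x3) and "t" (3): a world point X has camera coordinates R X + t. Camera axes: x right, y down, z forward; pixel columns grow to the right and rows downward; lengths in m; the calibration is good to about 2 mm. A picture is of the moment at which its call begins.
- env.hand_in(): hands the job in; it is judged then, once.
The state is a dict: "clock": time; "joints": joint angles; "qvel": joint speeds; "joint_torque": joint torques, N m; "eef_pos": TCP position; "eef_rot": TCP orientation; "ft_force": force on the tool from outside, world axes, zero at the start; "wrist_torque": the same for the moment, N m; "width": finger opening in m; "finger_force": force on a finger pad.
Only numpy, scipy, OpenCV 4.12 (cv2) and the standard library are available. Lean on these libraries where they do the work, as an engineer would, in place of code of your own. Each camera call takes 0.05 s, during which the arm holds its last target. There are 200 camera calls.

## Working session

There is one attempt and no reset: what is moved stays moved. The work goes in short steps, Python scripts to look and compute and a tool call to move; the robot and the scene stay as the last step left them, time stands still between calls to the robot, and variables do not carry over. Pictures are saved under pics/ and viewed, at most 10 in all, crops included, and the job is handed in when it is done.

Besides the shell and the picture viewer there is one more tool, called after "Call:" by a JSON object that holds its "op" and its "data". servo_tool: Moves the arm, as the interface text tells. Its arguments: {"type":"object","properties":{"increments":{"type":"array"},"grip":{"type":"number"},"squeeze":{"type":"number"}},"required":["increments"]}

```bash
mkdir -p pics; cat > h.py <<'E'
import numpy as np, cv2
from rig import env
def grab(n,save=None):
    f=env.grab_frame(n)
    if save: cv2.imwrite('pics/'+save+'.png',f['pixels'][:,:,::-1])
    return f
def cloud(f):
    h,w=f['z_map'].shape
    v,u=np.mgrid[0:h,0:w].astype(float)
    p=cv2.undistortPoints(np.stack([u.ravel(),v.ravel()],1)[:,None],np.array(f['mtx']),np.array([f['k1'],0,0,0.]))[:,0]
    z=f['z_map'].ravel()
    X=np.c_[p*z[:,None],z]
    R=np.array(f['R']);t=np.array(f['t'])
    W=(X-t)@R
    W[z==0]=np.nan
    return W.reshape(h,w,3)
def hsv(f): return cv2.cvtColor(f['pixels'],cv2.COLOR_RGB2HSV)
E
python3 - <<'E'
from h import *
ims=[]
for n in ['side','top']:
    f=grab(n); ims.append(f['pixels']); W=cloud(f); H=hsv(f)
    for c,a,b in [('orange',5,18),('yellow',22,34),('blue',100,125)]:
        m=(H[...,0]>=a)&(H[...,0]<=b)&(H[...,1]>130)&(H[...,2]>80)&np.isfinite(W[...,0])
        P=W[m]
        if len(P)>10: print(n,c,len(P),np.percentile(P,[3,50,97],axis=0).round(3).tolist(), np.argwhere(m).mean(0).round())
cv2.imwrite('pics/a.png',cv2.resize(np.vstack(ims)[:,:,::-1],(400,600)))
for i,n in enumerate(['side','top']): cv2.imwrite(f'pics/{n}.png',ims[i][:,:,::-1])
print(env.observe())
E
```

```text
side orange 18 [[0.563, 0.056, -0.462], [0.75, 0.13, 0.093], [0.756, 0.658, 0.101]] [174. 336.]
side yellow 356 [[0.564, 0.096, 0.093], [0.577, 0.106, 0.132], [0.68, 0.453, 0.164]] [149. 299.]
side blue 1529 [[0.223, 0.22, -0.743], [0.254, 0.582, -0.459], [0.57, 0.697, 0.16]] [235. 170.]
top orange 58 [[0.527, -0.055, 0.037], [0.755, 0.158, 0.102], [0.767, 0.334, 0.126]] [ 55. 231.]
top yellow 708 [[0.534, -0.059, 0.052], [0.755, 0.115, 0.112], [0.769, 0.276, 0.166]] [ 77. 252.]
top blue 278 [[0.37, 0.199, 0.001], [0.565, 0.23, 0.161], [0.578, 0.26, 0.166]] [153. 187.]
{'clock': 0.1, 'joints': array([ 1.15061648e+00,  2.77094034e-01, -2.77490503e-02,  1.26799015e+00,
       -5.24923806e-06,  1.46736726e+00]), 'qvel': array([-9.68369569e-05, -1.77479903e-03,  3.64314727e-03, -1.05919427e-03,
        7.41710101e-04,  1.75337455e-03]), 'joint_torque': array([ 8.16553547e-04, -4.46706069e+01,  2.96128947e+01,  8.42938229e-03,
       -6.79664913e-05, -1.05146867e-05]), 'eef_pos': array([0.1944149 , 0.59325247, 0.23024597]), 'eef_rot': array([-2.61065068e-04,  1.57714050e-01,  9.87484299e-01, -9.84428894e-04]), 'ft_force': array([ 0.12936606, -0.15890659, -0.78507667]), 'wrist_torque': array([ 0.01983739, -0.02952101, -0.02488881]), 'finger_force': 0.0, 'width': 0.0852542517289061}
```

View pics/side.png

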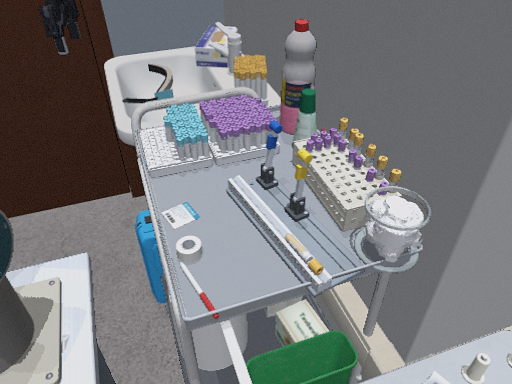

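View pics/top.png

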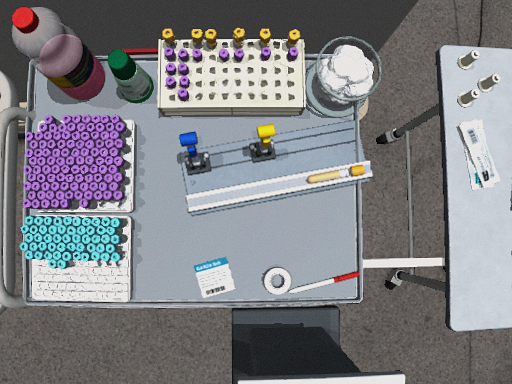

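The side view shows the raised yellow stop with its knob at about (303,157), the blue stop at (272,128), and the tube with its cap at (317,266). In the top view the block runs from (188,205) to (371,170), the cap is at (357,170) and the yellow knob at (265,130).

```bash
python3 - <<'E'
from h import *
f=grab('top');W=cloud(f);H=hsv(f)
h,w=W.shape[:2];v,u=np.mgrid[0:h,0:w]
m=(u>180)&(u<376)&(v>155)&(v<216)&(W[...,2]>.029)&(W[...,2]<.039)
P=W[m][:,:2];c=P.mean(0)
r=cv2.minAreaRect((P*1000).astype(np.float32));print('rect',r,cv2.boxPoints(r).round(1).tolist(),len(P))
for n in ['top','side']:
    g=f if n=='top' else grab('side');W=cloud(g);H=hsv(g)
    boxes={'top':dict(cap=(345,368,160,180),knob=(252,280,118,145),tube=(303,370,160,185)),'side':dict(cap=(306,328,255,278),knob=(292,315,146,172))}[n]
    for k,(a,b,cc,d) in boxes.items():
        S=np.zeros((h,w),bool);S[cc:d,a:b]=1
        if k=='tube': mm=S&(W[...,2]>.041)&(W[...,2]<.06)
        else:
            lo,hi=(8,24) if k=='cap' else (22,34)
            mm=S&(H[...,0]>=lo)&(H[...,0]<=hi)&(H[...,1]>120)&(H[...,2]>70)&np.isfinite(W[...,0])
        Q=W[mm]; print(n,k,len(Q),(np.percentile(Q,[2,50,98],axis=0)*1000).round().tolist(), 'uv',u[mm].mean().round(1),v[mm].mean().round(1))
E
```

```text
rect ((531.6615600585938, 83.69656372070312), (79.67345428466797, 338.8330078125), 10.171512603759766) [[462.5, 243.39999389648438], [522.4000244140625, -90.0999984741211], [600.7999877929688, -76.0], [541.0, 257.5]] 2543
top cap 120 [[524.0, -68.0, 36.0], [532.0, -57.0, 50.0], [542.0, -48.0, 55.0]] uv 357.0 170.0
top knob 257 [[566.0, 99.0, 121.0], [578.0, 112.0, 163.0], [592.0, 124.0, 167.0]] uv 265.7 132.7
top tube 472 [[513.0, -67.0, 42.0], [524.0, -19.0, 48.0], [540.0, 29.0, 53.0]] uv 336.0 174.3
side cap 132 [[522.0, -73.0, 38.0], [528.0, -64.0, 49.0], [538.0, -51.0, 53.0]] uv 315.3 266.2
side knob 204 [[565.0, 97.0, 122.0], [575.0, 105.0, 156.0], [589.0, 121.0, 165.0]] uv 303.1 159.7
```

```bash
python3 - <<'E'
from h import *
f=grab('top');W=cloud(f)*1000
P=W[np.isfinite(W[...,0])]
best=None
for a in np.arange(8,13,.25):
    t=np.radians(a);gx=np.array([np.cos(t),np.sin(t)]);gy=np.array([-np.sin(t),np.cos(t)])
    X=P[:,:2]@gx;Y=P[:,:2]@gy
    s=(P[:,2]>25)&(P[:,2]<38)&(X>480)&(X<560)&(Y>-190)&(Y<165)
    hi,e=np.histogram(X[s],bins=np.arange(480,561,4))
    sc=(hi.astype(float)**2).sum()
    if best is None or sc>best[0]: best=(sc,a,hi,e)
print(best)
a=best[1];t=np.radians(a);gx=np.array([np.cos(t),np.sin(t)]);gy=np.array([-np.sin(t),np.cos(t)])
G=W.copy();G[...,0]=W[...,:2]@gx;G[...,1]=W[...,:2]@gy
H=hsv(f)
def q(m,n):print(n,m.sum(),np.percentile(G[m],[1,10,50,90,99],axis=0).round(0).tolist())
x0=best[3][:-1][best[2]>60]
print(x0.min(),x0.max()+4)
B=(G[...,2]>30)&(G[...,2]<38)&(G[...,0]>x0.min())&(G[...,0]<x0.max()+4)&(G[...,1]>-250)&(G[...,1]<250)
q(B,'block')
T=(G[...,2]>42)&(G[...,2]<62)&(G[...,0]>x0.min())&(G[...,0]<x0.max()+4)&(G[...,1]>-250)&(G[...,1]<250);q(T,'tube')
K=(G[...,2]>150)&(H[...,0]>22)&(H[...,0]<34)&(H[...,1]>120);S=np.zeros_like(K);S[118:145,252:280]=1;q(K&S,'knob')
E
```

```text
(np.float64(782352.0), np.float64(10.0), array([  0,   0,   0,   0, 140, 376, 331, 276, 290, 312, 315, 383,  91,
         0,   0,   0,   0,   0,   0,   0]), array([480, 484, 488, 492, 496, 500, 504, 508, 512, 516, 520, 524, 528,
       532, 536, 540, 544, 548, 552, 556, 560]))
496 532
block 2326 [[499.0, -176.0, 30.0], [501.0, -136.0, 32.0], [514.0, 19.0, 35.0], [527.0, 131.0, 37.0], [529.0, 156.0, 38.0]]
tube 464 [[505.0, -160.0, 43.0], [507.0, -151.0, 45.0], [513.0, -110.0, 48.0], [520.0, -70.0, 52.0], [522.0, -60.0, 54.0]]
knob 199 [[582.0, -3.0, 157.0], [584.0, -1.0, 160.0], [590.0, 10.0, 164.0], [598.0, 20.0, 166.0], [601.0, 22.0, 167.0]]
```

Call:
{"op": "servo_tool", "data": {"increments": [{"linear":[35,-45,0],"turn":5},{"linear":[75,-92,0],"turn":12},{"linear":[113,-140,0],"turn":19},{"linear":[150,-188,0],"turn":26},{"linear":[188,-235,0],"turn":28.1}], "grip": 65}}

```text
clock: 0.88
eef_pos: [0.3836, 0.3573, 0.2314]
eef_rot: [0.0, -0.088, 0.996, 0.0]
ft_force: [1.4, 0.8, 0.2]
width: 0.0556
finger_force: 0.0
```

Call:
{"op": "servo_tool", "data": {"increments": [{"linear":[38,-48,0],"turn":0},{"linear":[76,-96,0],"turn":0},{"linear":[114,-144,0],"turn":0},{"linear":[152,-192,0],"turn":0},{"linear":[188,-238,0],"turn":0}]}}

```text
clock: 1.5
eef_pos: [0.5718, 0.1191, 0.2314]
eef_rot: [0.0, -0.087, 0.996, 0.0]
ft_force: [-0.3, 1.5, 0.2]
width: 0.0557
finger_force: 0.0
```

Call:
{"op": "servo_tool", "data": {"increments": [{"linear":[10,-8,0],"turn":0},{"linear":[10,-8,0],"turn":0},{"linear":[10,-8,0],"turn":0}]}}

```text
clock: 1.88
eef_pos: [0.5796, 0.1141, 0.2311]
eef_rot: [-0.001, -0.087, 0.996, 0.0]
ft_force: [-0.4, 0.1, 0.5]
width: 0.0555
finger_force: 0.0
```

```bash
python3 - <<'E'
from h import *
s=env.observe();print(s['clock'],s['eef_pos'],s['eef_rot'],s['width'],s['joints'])
f=grab('wrist','w1');W=cloud(f)*1000;H=hsv(f)
t=np.radians(10);gx=np.array([np.cos(t),np.sin(t)]);gy=np.array([-np.sin(t),np.cos(t)])
G=W.copy();G[...,0]=W[...,:2]@gx;G[...,1]=W[...,:2]@gy
m=(H[...,0]>=22)&(H[...,0]<=34)&(H[...,1]>120)&(W[...,2]>140)&(W[...,2]<175)&(abs(G[...,0]-590)<40)&(abs(G[...,1])<60)
print(m.sum(),np.percentile(G[m],[1,50,99],axis=0).round(0).tolist())
p=s['eef_pos'][:2]*1000;print('tcp',p@gx,p@gy)
E
```

```text
1.875 [0.5796025  0.11406921 0.2311472 ] [-5.58039755e-04 -8.74597087e-02  9.96167873e-01  2.38015892e-04] 0.055474736557586904 [ 8.46811785e-02  2.16776516e-01 -1.03317456e-01  1.25181981e+00
  4.72803780e-04 -9.04623054e-02]
779 [[582.0, -5.0, 156.0], [589.0, 7.0, 164.0], [600.0, 20.0, 166.0]]
tcp 590.6049424197444 11.68932459476404
```

View pics/w1.png

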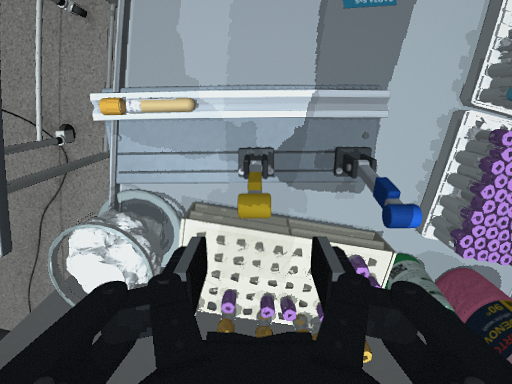

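The wrist view shows the yellow knob at (255,205), between the finger lines, and the tube with its cap at (110,106). Next I go down and pinch.

Call:
{"op": "servo_tool", "data": {"increments": [{"linear":[0,-3,-30],"turn":0},{"linear":[0,-3,-60],"turn":0},{"linear":[0,-3,-89],"turn":0},{"linear":[0,-3,-89],"turn":0}]}}

```text
clock: 2.42
eef_pos: [0.5774, 0.1109, 0.1399]
eef_rot: [-0.003, -0.088, 0.996, 0.0]
ft_force: [0.1, 0.7, 0.0]
width: 0.0558
finger_force: 0.0
```

Call:
{"op": "servo_tool", "data": {"increments": [{"linear":[0,0,0],"turn":0},{"linear":[0,0,0],"turn":0},{"linear":[0,0,0],"turn":0},{"linear":[0,0,0],"turn":0}], "grip": 0, "squeeze": 25}}

```text
clock: 2.92
eef_pos: [0.5819, 0.1107, 0.1443]
eef_rot: [0.002, -0.087, 0.996, 0.001]
ft_force: [-1.3, 2.7, 6.0]
width: 0.0254
finger_force: 28.7
```

Call:
{"op": "servo_tool", "data": {"increments": [{"linear":[-12,-2,0],"turn":0},{"linear":[-24.6,-4.3,-1.3],"turn":0},{"linear":[-35,-6.2,-3.5],"turn":0},{"linear":[-44.5,-7.8,-6.9],"turn":0},{"linear":[-44.5,-7.8,-6.9],"turn":0}]}}

```text
clock: 3.55
eef_pos: [0.5356, 0.1022, 0.1369]
eef_rot: [0.001, -0.087, 0.996, 0.0]
ft_force: [-1.6, 2.7, 7.7]
width: 0.0255
finger_force: 30.0
```

Call:
{"op": "servo_tool", "data": {"increments": [{"linear":[-18.4,-3.2,-9.5],"turn":0},{"linear":[-34.7,-6.1,-22.5],"turn":0},{"linear":[-47.9,-8.5,-38.6],"turn":0},{"linear":[-55.6,-9.8,-52.1],"turn":0},{"linear":[-61.4,-10.8,-66.8],"turn":0}]}}

```text
clock: 4.18
eef_pos: [0.4715, 0.0904, 0.0681]
eef_rot: [-0.002, -0.087, 0.996, -0.001]
ft_force: [-3.8, -0.1, 6.0]
width: 0.0253
finger_force: 36.0
```

Call:
{"op": "servo_tool", "data": {"increments": [{"linear":[-3.4,-0.6,-15],"turn":0},{"linear":[-4.6,-0.8,-31],"turn":0},{"linear":[-4.6,-0.8,-33],"turn":0},{"linear":[-4.6,-0.8,-34],"turn":0}]}}

```text
clock: 4.68
eef_pos: [0.4655, 0.0893, 0.0336]
eef_rot: [-0.004, -0.086, 0.996, -0.001]
ft_force: [-7.0, -2.8, 5.0]
width: 0.0256
finger_force: 38.9
```

Call:
{"op": "servo_tool", "data": {"increments": [{"linear":[0,0,-2],"turn":0},{"linear":[0,0,-4],"turn":0},{"linear":[0,0,-4],"turn":0}]}}

```text
clock: 5.05
eef_pos: [0.4656, 0.0893, 0.0296]
eef_rot: [-0.004, -0.087, 0.996, -0.001]
ft_force: [-6.4, -1.5, 2.8]
width: 0.0256
finger_force: 39.2
```

Call:
{"op": "servo_tool", "data": {"increments": [{"linear":[0,0,0],"turn":0},{"linear":[0,0,0],"turn":0},{"linear":[0,0,0],"turn":0}], "grip": 65}}

```text
clock: 5.42
eef_pos: [0.4709, 0.0904, 0.031]
eef_rot: [0.001, -0.087, 0.996, -0.0]
ft_force: [-0.8, -0.4, 0.1]
width: 0.0555
finger_force: 0.0
```

Call:
{"op": "servo_tool", "data": {"increments": [{"linear":[0,0,30],"turn":0},{"linear":[0,0,75],"turn":0},{"linear":[0,0,120],"turn":0},{"linear":[0,0,150],"turn":0},{"linear":[0,0,150],"turn":0}]}}

```text
clock: 6.05
eef_pos: [0.473, 0.0906, 0.1838]
eef_rot: [0.004, -0.087, 0.996, -0.0]
ft_force: [1.0, -0.4, 0.1]
width: 0.0556
finger_force: 0.0
```

```bash
cat >> h.py <<'E'
t=np.radians(10);gx=np.array([np.cos(t),np.sin(t)]);gy=np.array([-np.sin(t),np.cos(t)])
def gcloud(f):
    W=cloud(f)*1000;G=W.copy();G[...,0]=W[...,:2]@gx;G[...,1]=W[...,:2]@gy
    return G
def rep(n,save=None):
    f=grab(n,save);G=gcloud(f);H=hsv(f)
    x,y,z=G[...,0],G[...,1],G[...,2]
    q=lambda m,l:print(n,l,m.sum(),np.percentile(G[m],[1,50,99],axis=0).round(1).tolist() if m.sum()>5 else '')
    ye=(H[...,0]>=21)&(H[...,0]<=34)&(H[...,1]>120)
    q(ye&(abs(x-530)<90)&(abs(y-8)<30)&(z>25),'yellow')
    q((abs(x-514)<9)&(y>-200)&(y<170)&(z>42)&(z<58)&~ye,'tube')
    q((abs(x-479)<14)&(abs(y-8)<20)&(z>35)&(z<75),'knobdown')
E
python3 - <<'E'
from h import *
rep('top');rep('side','s2')
f=env.grab_frame('wrist')
E
```

```text
top yellow 0 
top tube 0 
top knobdown 0 
side yellow 265 [[467.2, -7.0, 40.8], [495.8, 2.1, 56.7], [524.2, 18.1, 62.3]]
side tube 273 [[505.2, -163.3, 42.2], [510.6, -106.5, 47.4], [521.2, -64.8, 51.5]]
side knobdown 166 [[467.0, -7.0, 43.6], [475.5, 1.1, 56.9], [492.2, 18.3, 62.4]]
```

View pics/s2.png

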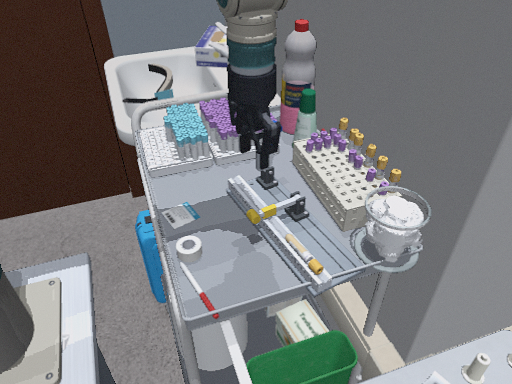

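The stop lies across the groove, with its knob at (255,217). I'll press it lightly from above to be sure it's at its limit.

Call:
{"op": "servo_tool", "data": {"increments": [{"linear":[0,0,-40],"turn":0},{"linear":[0,0,-80],"turn":0},{"linear":[0,0,-105],"turn":0},{"linear":[0,0,-115],"turn":0},{"linear":[0,0,-118],"turn":0}], "grip": 0}}

```text
clock: 6.82
eef_pos: [0.4693, 0.0904, 0.0616]
eef_rot: [-0.001, -0.087, 0.996, 0.0]
ft_force: [0.2, -0.7, 0.3]
width: -0.0002
finger_force: 0.0
```

Call:
{"op": "servo_tool", "data": {"increments": [{"linear":[0,0,-3],"turn":0},{"linear":[0,0,-5],"turn":0},{"linear":[0,0,-7],"turn":0}]}}

```text
clock: 7.2
eef_pos: [0.4711, 0.0905, 0.0588]
eef_rot: [0.001, -0.087, 0.996, -0.0]
ft_force: [-10.2, -1.5, 27.3]
width: -0.0
finger_force: 14.2
```

Call:
{"op": "servo_tool", "data": {"increments": [{"linear":[0,0,40],"turn":0},{"linear":[14,-40,52],"turn":0},{"linear":[35,-98,52],"turn":0},{"linear":[56,-154,52],"turn":0},{"linear":[70,-198,52],"turn":0}]}}

```text
clock: 7.82
eef_pos: [0.5421, -0.1102, 0.1091]
eef_rot: [0.002, -0.086, 0.996, -0.001]
ft_force: [1.4, 1.1, 0.3]
width: -0.0002
finger_force: 0.0
```

Call:
{"op": "servo_tool", "data": {"increments": [{"linear":[0,0,-20],"turn":0},{"linear":[0,0,-45],"turn":0},{"linear":[0,0,-68],"turn":0},{"linear":[0,0,-68],"turn":0}]}}

```text
clock: 8.32
eef_pos: [0.5389, -0.1072, 0.0386]
eef_rot: [-0.001, -0.087, 0.996, 0.001]
ft_force: [-0.4, 1.2, -0.2]
width: 0.0001
finger_force: 0.0
```

```bash
python3 - <<'E'
from h import *
s=env.observe();p=s['eef_pos'][:2]*1000;print('tcp',p@gx,p@gy,s['eef_pos'][2],s['ft_force'])
rep('top');rep('side')
E
```

```text
tcp 512.1177654574656 -199.1239728516553 0.038586505607304 [-0.4148132   1.18496709 -0.15677591]
top yellow 273 [[469.8, -3.4, 50.4], [485.4, 9.0, 59.0], [527.7, 21.1, 62.3]]
top tube 448 [[505.7, -156.9, 42.3], [513.6, -107.5, 48.1], [522.3, 14.8, 54.5]]
top knobdown 189 [[469.7, -3.9, 49.1], [480.0, 9.1, 58.6], [492.5, 21.6, 62.6]]
side yellow 246 [[467.3, -7.1, 40.2], [482.6, 2.0, 56.6], [524.4, 16.9, 61.3]]
side tube 346 [[505.2, -163.5, 42.2], [510.5, -116.1, 47.6], [520.8, 1.2, 52.9]]
side knobdown 165 [[467.2, -7.3, 42.0], [475.7, 1.2, 56.1], [492.9, 17.6, 61.4]]
```

Call:
{"op": "servo_tool", "data": {"increments": [{"linear":[-2,8,0],"turn":0},{"linear":[-3.1,15.8,0],"turn":0},{"linear":[-4.1,21.7,0],"turn":0},{"linear":[-5.1,27.6,0],"turn":0},{"linear":[-6.2,33.5,0],"turn":0}]}}

```text
clock: 9.05
eef_pos: [0.5342, -0.0738, 0.0399]
eef_rot: [0.0, -0.087, 0.996, -0.0]
ft_force: [1.1, -1.5, 1.1]
width: -0.0003
finger_force: 0.5
```

Call:
{"op": "servo_tool", "data": {"increments": [{"linear":[-1.2,7,0],"turn":0},{"linear":[-2.5,14,0],"turn":0},{"linear":[-3.6,20,0],"turn":0},{"linear":[-4.4,25,0],"turn":0},{"linear":[-5.3,30,0],"turn":0}]}}

```text
clock: 9.68
eef_pos: [0.5285, -0.0436, 0.0395]
eef_rot: [-0.0, -0.087, 0.996, 0.0]
ft_force: [0.1, 0.8, 0.2]
width: -0.0001
finger_force: 0.1
```

```bash
python3 - <<'E'
from h import *
s=env.observe();p=s['eef_pos'][:2]*1000;print('tcp',p@gx,p@gy,s['eef_pos'][2],s['ft_force'])
f=grab('wrist','w3');rep('top','t3')
a=cv2.imread('pics/w3.png');b=cv2.imread('pics/t3.png')[130:220,230:390]
cv2.imwrite('pics/c3.png',np.vstack([cv2.resize(a,(400,300)),cv2.resize(b,(400,225),interpolation=cv2.INTER_CUBIC)]))
E
```

```text
tcp 512.8942343812546 -134.69020643802878 0.03949050880935001 [0.10981272 0.84430793 0.15728357]
top yellow 273 [[469.8, -3.5, 50.1], [485.4, 8.8, 58.8], [527.9, 21.2, 62.9]]
top tube 334 [[507.1, -85.6, 42.8], [514.1, -51.0, 47.6], [522.4, 14.9, 53.6]]
top knobdown 189 [[469.7, -3.5, 49.3], [480.1, 9.3, 58.4], [492.4, 21.7, 63.2]]
```

View pics/c3.png

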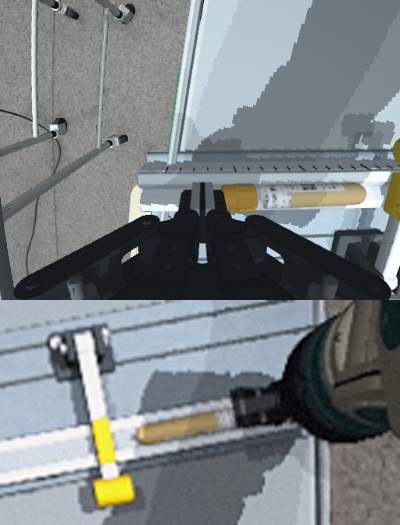

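The fingers are against the cap, and the tube's bottom end is about 20 mm short of the stop. I'll continue slowly and watch the force.

Call:
{"op": "servo_tool", "data": {"increments": [{"linear":[-0.7,4,0],"turn":0},{"linear":[-1.4,8,0],"turn":0},{"linear":[-1.9,11,0],"turn":0},{"linear":[-2.5,14,0],"turn":0},{"linear":[-2.8,16,0],"turn":0}]}}

```text
clock: 10.4
eef_pos: [0.5258, -0.0278, 0.0396]
eef_rot: [-0.0, -0.087, 0.996, -0.0]
ft_force: [0.0, -0.5, -0.7]
width: 0.0001
finger_force: 0.1
```

Call:
{"op": "servo_tool", "data": {"increments": [{"linear":[-0.2,1,0],"turn":0},{"linear":[-0.3,2,0],"turn":0}]}}

```text
clock: 10.65
eef_pos: [0.5256, -0.026, 0.0396]
eef_rot: [0.0, -0.087, 0.996, -0.0]
ft_force: [-0.5, -0.3, -0.3]
width: -0.0002
finger_force: 0.1
```

```bash
python3 - <<'E'
from h import *
s=env.observe();p=s['eef_pos'][:2]*1000;print('tcp',p@gx,p@gy,s['eef_pos'][2],s['ft_force'])
f=grab('wrist','w4');grab('top','t4')
a=cv2.imread('pics/w4.png')[150:300,260:512];b=cv2.imread('pics/t4.png')[130:220,230:390]
cv2.imwrite('pics/c4.png',np.vstack([cv2.resize(a,(500,300)),cv2.resize(b,(500,281),interpolation=cv2.INTER_CUBIC)]))
E
```

```text
tcp 513.1380917149984 -116.86576516539635 0.03963108937863524 [-0.51983958 -0.29463063 -0.28437913]
```

View pics/c4.png

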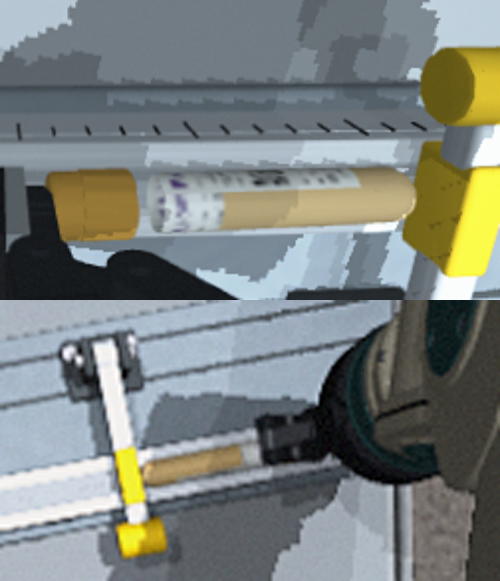

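The tube's bottom end is almost at the yellow plate, so I'll creep forward to contact.

Call:
{"op": "servo_tool", "data": {"increments": [{"linear":[-0.1,0.7,0],"turn":0},{"linear":[-0.2,1.4,0],"turn":0},{"linear":[-0.2,1.4,0],"turn":0}]}}

```text
clock: 11.12
eef_pos: [0.5255, -0.0248, 0.0397]
eef_rot: [0.0, -0.087, 0.996, -0.0]
ft_force: [0.3, -1.1, -0.1]
width: -0.0002
finger_force: 0.5
```

Call:
{"op": "servo_tool", "data": {"increments": [{"linear":[-0.1,0.7,0],"turn":0},{"linear":[-0.2,1.4,0],"turn":0},{"linear":[-0.2,1.4,0],"turn":0}]}}

```text
clock: 11.5
eef_pos: [0.5259, -0.0244, 0.0399]
eef_rot: [0.0, -0.086, 0.996, -0.001]
ft_force: [0.9, -4.5, -0.0]
width: 0.0
finger_force: 2.6
```

Contact: 4.5 N against the stop. I'll back off along the groove, then go up and over to the knob.

Call:
{"op": "servo_tool", "data": {"increments": [{"linear":[0.3,-2,0],"turn":0},{"linear":[1,-6,0],"turn":0},{"linear":[3,-17,0],"turn":0},{"linear":[5,-30,10],"turn":0},{"linear":[5,-30,50],"turn":0}]}}

```text
clock: 12.12
eef_pos: [0.5283, -0.0541, 0.0884]
eef_rot: [-0.002, -0.086, 0.996, 0.001]
ft_force: [0.1, -0.1, 0.8]
width: 0.0003
finger_force: 0.0
```

Call:
{"op": "servo_tool", "data": {"increments": [{"linear":[0,0,50],"turn":0},{"linear":[-15,35,60],"turn":0},{"linear":[-30,85,60],"turn":0},{"linear":[-45,125,60],"turn":0},{"linear":[-59,145,60],"turn":0}], "grip": 65}}

```text
clock: 12.75
eef_pos: [0.4711, 0.0929, 0.1505]
eef_rot: [0.001, -0.087, 0.996, 0.0]
ft_force: [-0.4, -0.5, 0.3]
width: 0.0553
finger_force: 0.0
```

```bash
python3 - <<'E'
from h import *
s=env.observe();p=s['eef_pos'][:2]*1000;print('tcp',p@gx,p@gy,s['eef_pos'],s['width'])
f=grab('wrist','w5');rep('side','s5')
a=cv2.imread('pics/w5.png');b=cv2.imread('pics/s5.png')[180:300,220:350]
cv2.imwrite('pics/c5.png',np.vstack([cv2.resize(a,(400,300)),cv2.resize(b,(325,300),interpolation=cv2.INTER_CUBIC)[:,:].copy() if 0 else cv2.resize(b,(400,300),interpolation=cv2.INTER_CUBIC)]))
E
```

```text
tcp 480.0255109789954 9.665093079853301 [0.47105452 0.09287381 0.15053198] 0.055313617888734616
side yellow 223 [[467.0, -7.3, 40.4], [480.2, 2.2, 56.8], [524.1, 17.3, 60.9]]
side tube 240 [[505.1, -102.9, 42.3], [510.6, -42.1, 47.4], [520.4, 2.6, 54.4]]
side knobdown 163 [[467.0, -7.4, 43.2], [475.3, 1.7, 55.9], [492.3, 17.6, 61.0]]
```

View pics/c5.png

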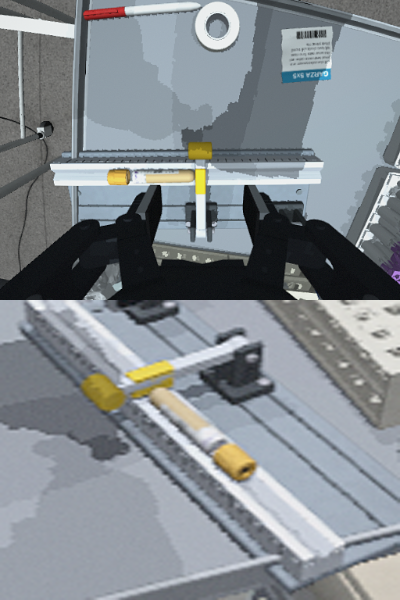

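The wrist view shows the knob at (201,150) and the tube touching the yellow plate at (195,176); the side crop agrees. Now I pinch the knob.

Call:
{"op": "servo_tool", "data": {"increments": [{"linear":[-1,-1,-40],"turn":0},{"linear":[-1,-1,-80],"turn":0},{"linear":[-1,-1,-105],"turn":0},{"linear":[-1,-1,-114],"turn":0},{"linear":[-1,-1,-114],"turn":0}]}}

```text
clock: 13.48
eef_pos: [0.4707, 0.0901, 0.0357]
eef_rot: [-0.0, -0.086, 0.996, -0.0]
ft_force: [0.8, 0.4, 0.6]
width: 0.0554
finger_force: 0.0
```

Call:
{"op": "servo_tool", "data": {"increments": [{"linear":[0,0,0],"turn":0},{"linear":[0,0,0],"turn":0},{"linear":[0,0,0],"turn":0},{"linear":[0,0,0],"turn":0}], "grip": 0, "squeeze": 25}}

```text
clock: 13.98
eef_pos: [0.4717, 0.0905, 0.0369]
eef_rot: [0.001, -0.087, 0.996, -0.001]
ft_force: [0.2, -2.5, 6.6]
width: 0.0255
finger_force: 30.2
```

Call:
{"op": "servo_tool", "data": {"increments": [{"linear":[2.1,0.4,20.9],"turn":0},{"linear":[8.2,1.4,40.9],"turn":0},{"linear":[18,3.2,59.3],"turn":0},{"linear":[31.3,5.5,75.3],"turn":0},{"linear":[47.6,8.4,88.4],"turn":0}]}}

```text
clock: 14.6
eef_pos: [0.5157, 0.0986, 0.1232]
eef_rot: [-0.002, -0.087, 0.996, -0.001]
ft_force: [-0.5, -2.1, -6.0]
width: 0.0253
finger_force: 25.7
```

Call:
{"op": "servo_tool", "data": {"increments": [{"linear":[18.4,3.3,9.5],"turn":0},{"linear":[38.3,6.8,15.1],"turn":0},{"linear":[48.6,8.6,16.3],"turn":0},{"linear":[55.8,9.9,16.6],"turn":0},{"linear":[55.8,9.9,16.6],"turn":0}]}}

```text
clock: 15.22
eef_pos: [0.5742, 0.1093, 0.1408]
eef_rot: [0.0, -0.087, 0.996, 0.0]
ft_force: [-1.3, 0.4, 3.2]
width: 0.0252
finger_force: 25.0
```

```bash
python3 - <<'E'
from h import *
s=env.observe();p=s['eef_pos'][:2]*1000;print('tcp',p@gx,p@gy,s['eef_pos'],s['width'],s['ft_force'])
E
```

```text
tcp 584.4162253720483 7.9618288596535445 [0.57415507 0.10932368 0.14076524] 0.0252099611277975 [-1.30664503  0.37215674  3.1942739 ]
```

Call:
{"op": "servo_tool", "data": {"increments": [{"linear":[0,0,0],"turn":0},{"linear":[0,0,0],"turn":0},{"linear":[0,0,0],"turn":0}], "grip": 65}}

```text
clock: 15.6
eef_pos: [0.5735, 0.1092, 0.1404]
eef_rot: [0.0, -0.087, 0.996, 0.0]
ft_force: [0.7, 0.0, -0.1]
width: 0.0556
finger_force: 0.0
```

Call:
{"op": "servo_tool", "data": {"increments": [{"linear":[0,0,25],"turn":0},{"linear":[0,0,65],"turn":0},{"linear":[0,0,110],"turn":0},{"linear":[-40,40,110],"turn":0},{"linear":[-80,80,110],"turn":0}]}}

```text
clock: 16.23
eef_pos: [0.4937, 0.1898, 0.2516]
eef_rot: [0.001, -0.086, 0.996, 0.0]
ft_force: [0.6, 1.1, -0.5]
width: 0.0559
finger_force: 0.0
```

Call:
{"op": "servo_tool", "data": {"increments": [{"linear":[-40,40,0],"turn":0},{"linear":[-80,80,0],"turn":0},{"linear":[-80,80,0],"turn":0},{"linear":[-80,80,0],"turn":0}]}}

```text
clock: 16.73
eef_pos: [0.4138, 0.2692, 0.2507]
eef_rot: [0.0, -0.087, 0.996, -0.0]
ft_force: [-1.0, -0.2, -0.1]
width: 0.0554
finger_force: 0.0
```

```bash
python3 - <<'E'
from h import *
ims=[]
for n in ['side','top']:
    f=grab(n,n+'6');G=gcloud(f);H=hsv(f);x,y,z=G[...,0],G[...,1],G[...,2]
    m=(H[...,0]>=21)&(H[...,0]<=34)&(H[...,1]>120)&(abs(x-584)<50)&(abs(y-8)<30)&(z>130)
    print(n,'knob',m.sum(),np.percentile(G[m],[1,50,99],axis=0).round(1).tolist())
    m=(abs(x-514)<9)&(y>-200)&(y<170)&(z>41)&(z<58)
    print(n,'tube',m.sum(),np.percentile(G[m],[1,50,99],axis=0).round(1).tolist())
    ims.append(f['pixels'][120:300,170:400,::-1])
cv2.imwrite('pics/c6.png',cv2.resize(np.vstack(ims),(383,600),interpolation=cv2.INTER_CUBIC))
E
```

```text
side knob 168 [[561.5, -6.4, 130.6], [567.4, 2.7, 158.7], [579.4, 19.2, 165.7]]
side tube 285 [[505.1, -102.9, 41.4], [510.5, -57.9, 47.9], [520.2, -5.2, 52.2]]
top knob 227 [[562.7, -2.9, 132.0], [571.3, 9.9, 163.5], [583.3, 21.8, 167.0]]
top tube 482 [[506.0, -99.7, 41.9], [514.0, -47.1, 48.0], [522.5, 1.0, 54.1]]
```

View pics/c6.png

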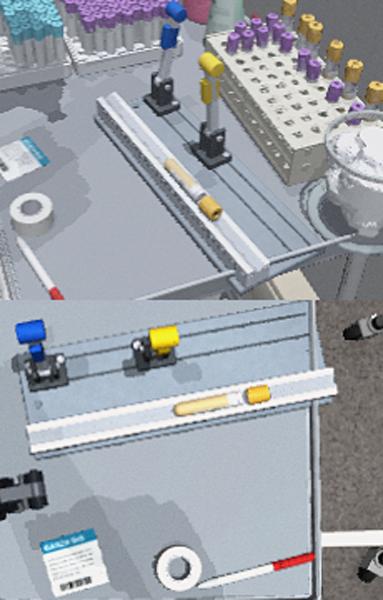

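The tube stays put against where the stop was. The stop leans about 0.1 rad short of upright (knob X 573, hinge near 585), so I'll nudge it up from the front with closed fingers.

Call:
{"op": "servo_tool", "data": {"increments": [{"linear":[32,-46,0],"turn":0},{"linear":[64,-92,0],"turn":0},{"linear":[95,-137,0],"turn":0},{"linear":[114,-167,0],"turn":0},{"linear":[114,-167,0],"turn":0}], "grip": 0}}

```text
clock: 17.45
eef_pos: [0.5296, 0.0987, 0.2503]
eef_rot: [0.0, -0.084, 0.996, -0.0]
ft_force: [0.1, -0.4, 0.1]
width: 0.0
finger_force: 0.0
```

Call:
{"op": "servo_tool", "data": {"increments": [{"linear":[0,0,-40],"turn":0},{"linear":[0,0,-80],"turn":0},{"linear":[0,0,-102],"turn":0},{"linear":[5,1,-102],"turn":0},{"linear":[10,2,-102],"turn":0}]}}

```text
clock: 18.08
eef_pos: [0.5389, 0.1043, 0.1497]
eef_rot: [0.001, -0.087, 0.996, 0.0]
ft_force: [-0.2, -0.1, 0.0]
width: 0.0001
finger_force: 0.0
```

Call:
{"op": "servo_tool", "data": {"increments": [{"linear":[5,1,0],"turn":0},{"linear":[10,2,0],"turn":0},{"linear":[14,2.5,0],"turn":0},{"linear":[18,3.2,0],"turn":0},{"linear":[21,3.8,0],"turn":0}]}}

```text
clock: 18.7
eef_pos: [0.5588, 0.1079, 0.1486]
eef_rot: [-0.0, -0.087, 0.996, -0.0]
ft_force: [-0.9, 0.3, 0.5]
width: -0.0
finger_force: 0.4
```

```bash
cat > k.py <<'E'
from h import *
s=env.observe();p=s['eef_pos'][:2]*1000;print('tcp',p@gx,p@gy,s['eef_pos'],s['ft_force'])
for n in ['side','top']:
    f=grab(n,n+'7');G=gcloud(f);H=hsv(f);x,y,z=G[...,0],G[...,1],G[...,2]
    m=(H[...,0]>=21)&(H[...,0]<=34)&(H[...,1]>120)&(abs(x-584)<50)&(abs(y-8)<30)&(z>150)
    print(n,'knob',m.sum(),np.percentile(G[m],[1,50,99],axis=0).round(1).tolist() if m.sum() else '')
E
python3 k.py
```

```text
tcp 569.0862259270147 9.236317166971741 [0.55883666 0.10791678 0.14861382] [-0.91114303  0.30634579  0.50678601]
side knob 95 [[572.4, -6.3, 150.5], [584.8, -3.7, 161.4], [595.2, 11.3, 178.7]]
top knob 0
```

Call:
{"op": "servo_tool", "data": {"increments": [{"linear":[-10,-2,0],"turn":0},{"linear":[-30,-5,0],"turn":0},{"linear":[-40,-7,60],"turn":0},{"linear":[-70,30,110],"turn":0},{"linear":[-110,70,110],"turn":0}]}}

```text
clock: 19.42
eef_pos: [0.4508, 0.1786, 0.263]
eef_rot: [0.004, -0.085, 0.996, 0.001]
ft_force: [-0.1, 0.6, -0.2]
width: -0.0001
finger_force: 0.0
```

Call:
{"op": "servo_tool", "data": {"increments": [{"linear":[-30,50,0],"turn":0},{"linear":[-50,100,0],"turn":0},{"linear":[-50,100,0],"turn":0},{"linear":[-50,100,0],"turn":0}]}}

```text
clock: 19.92
eef_pos: [0.3982, 0.2774, 0.2585]
eef_rot: [-0.0, -0.087, 0.996, -0.0]
ft_force: [-0.1, -0.4, 0.0]
width: 0.0001
finger_force: 0.0
```

```bash
cat >> k.py <<'E'
    m=(abs(x-514)<9)&(y>-200)&(y<170)&(z>41)&(z<58)
    print(n,'tube',m.sum(),np.percentile(G[m],[1,50,99],axis=0).round(1).tolist())
    m=(abs(x-584)<60)&(abs(y-8)<9)&(z>60)&(z<125)
    for lo in range(60,170,20):
        mm=(abs(x-584)<40)&(abs(y-5)<11)&(z>lo)&(z<lo+20)
        if mm.sum()>5: print(n,lo,mm.sum(),np.percentile(x[mm],[5,50,95]).round(1))
E
python3 k.py
```

```text
tcp 440.28997391438594 204.07950045901794 [0.39816295 0.27743463 0.25846313] [-0.11919421 -0.38046278  0.04577057]
side knob 131 [[578.9, -6.0, 151.4], [584.2, 2.9, 160.8], [594.1, 18.9, 165.3]]
side tube 297 [[505.0, -103.0, 41.4], [510.3, -58.5, 47.7], [520.1, -4.1, 52.9]]
side 60 70 [573.9 579.1 587.3]
side 80 60 [578.1 581.  588.7]
side 100 84 [573.  580.4 591.9]
side 120 103 [573.8 581.8 592.2]
side 140 83 [579.2 583.2 595.5]
side 160 65 [580.4 586.3 593.3]
top knob 199 [[580.4, -2.8, 156.4], [588.7, 9.5, 163.8], [599.0, 22.2, 167.0]]
top tube 486 [[506.0, -99.9, 41.6], [514.0, -46.8, 47.9], [522.5, 1.2, 53.4]]
top 60 38 [573.7 578.  583.8]
top 80 8 [580.1 586.1 589.4]
top 100 20 [573.6 574.7 584.8]
top 120 55 [574.8 578.4 582.7]
top 140 14 [580.2 581.  587.6]
top 160 140 [581.7 589.3 597.6]
```

```bash
python3 -c "
from rig import env;print(env.hand_in())"
```

```text
the job is handed in; nothing more can be done
None
```

The tube lies in the groove with its bottom end where the yellow stop set it, and the stop is back up by itself, within about 3° of upright; the job was handed in at about 20 s, and no verdict was returned.

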